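# Sort two tagged spindles and present the doubtful one

## Robot

A 7-joint arm with a two-finger parallel gripper is mounted at the origin on the work surface. World frame = base frame: x ahead of the robot, y to its left, z up, the work surface at z = 0. Lengths are in mm, angles in rad, forces in N, time in s.
With the tool pointing down it reaches from about 400 to 875 mm from the base axis. Payload 19.3 kg.
Tool frame: the origin (TCP) lies at the very end of the fingers, on their centre line; the grasp point (between the pads) lies 19 mm behind it (grip_point_offset is the z of the grasp point in the tool frame, in mm); z points along the fingers, x is the direction in which the jaws open and shut, and the axes are right-handed (so a half turn about z gives the same grasp; the last joint's range is limited). The gripper opens to 85 mm and grips with 20 to 120 N. Pads are 22 mm wide; open, the fingers measure 114 mm over their backs; the gripper's body (76 mm by 85 mm) begins 54 mm behind the grasp point. The pads swing forward as they close: fully open they stand 13 mm farther back than shut.
Start: joints at [-1.393, 0.521, -0.036, 1.599, 0.021, 1.021, -0.113], TCP at [153.314, 605.895, 231.291] pointing down, gripper open.
Joint ranges: [-2.91, 2.91], [-0.3, 2.13], [-1.5, 1.42], [0.17, 2.43], [-1.26, 4.41], [0.16, 1.93], [-2.52, 2.52]. Speed limits (rad/s): [1.89, 1.89, 2.39, 2.39, 3.01, 3.01, 3.01].

## Interface

Orientations are given as a 3x3 rotation matrix whose columns are the frame's x, y, z axes.
In Python, from workcell import movep, movel, goto_joints, open_gripper, clamp, wait, inverse_kinematics, read_state, camera, PlanningError, finish_job, grip_point_offset gives the robot as it stands. Calls block until the motion is done:
- movep(position, orientation): joint-space move of the TCP to a pose.
- movel(position, frame=None, max_speed=150, guard=None): straight line of the TCP; frame=None keeps the orientation; max_speed is the mean speed in mm/s. With guard (N) it stops when the force on the tool has changed by that much, and returns True; else False.
- goto_joints(angles): joint-space move.
- open_gripper() and clamp(): open the fingers fully, or close them until they stop; the grip force is fixed at half the most.
- wait(seconds).
- inverse_kinematics(position, orientation): joint angles nearest the present ones, or None.
- read_state(): the state.
- camera(name): name is "scene" or "side" or "wrist"; returns a dict with "image" (384x512x3 uint8, blue, green, red), "range_z" (384x512 float32, mm along the optical axis (not along the pixel's ray), 0 where there is no reading), "fx", "fy", "cx", "cy" (pixels), "cam_to_world" (4x4, takes a point from camera to world coordinates). Camera axes: x right, y up, looking along -z (the intrinsics and any distortion apply to the point x, -y, -z); pixel columns grow to the right and rows downward; lengths in mm; the calibration is good to about 2 mm. A picture is of the moment at which its call begins.
A pose or a line that the arm cannot do raises PlanningError and nothing moves.
- finish_job(): hands the job in, once; it reports no verdict.
The state is a dict: "time": time; "qpos": joint angles; "qvel": joint speeds; "joint_efforts": joint torques, N m; "eef_pos": TCP position; "tool_rot": TCP orientation; "ft_force": force on the tool from outside, world axes, zero at the start; "torque": the same for the moment, N m; "finger_gap": finger opening in mm.
Only numpy, scipy, OpenCV 4.12 (cv2) and the standard library are available. Lean on these libraries where they do the work, as an engineer would, in place of code of your own. Each camera call takes 0.05 s, during which the arm holds its last target.

## Task

The freshly ground spindles standing in the grey rack carry coloured tags: move the green-tagged one into the green pass nest and the red-tagged one into the red reject nest, each standing with its shank down and fully home, and let go of them. Only then draw the yellow-tagged spindle out of the rack, tip it about 45 degrees from upright (in any direction, its foot still the lower end) and finish while holding it still in the gripper like that, foot at least 15 cm above the bench, for the inspector to see. Leave the spanner, the screwdriver and the oil bottle where they are.

Things in the scene. Friction and masses are not known exactly. Their poses are not given: they have to be found in the camera images.
- green_spindle_head (a point): Steel spindle, 103 mm long, 0.3 kg; upwards from its foot: round shank 24 mm wide, 45 long; flange 46 wide, 8 thick; plain round head 28 wide, 50 long, with a green tag (band near the top and disc on top). Point: middle of the head, on the axis, 78 mm above the foot; z points foot to top. At the start it stands home in a rack hole, this point 88 mm above the bench.
- red_spindle_head (a point): Steel spindle, 103 mm long, 0.3 kg; upwards from its foot: round shank 24 mm wide, 45 long; flange 46 wide, 8 thick; plain round head 28 wide, 50 long, with a red tag (band near the top and disc on top). Point: middle of the head, on the axis, 78 mm above the foot; z points foot to top. Starts in the rack likewise.
- yellow_spindle_head (a point): Steel spindle, 103 mm long, 0.3 kg; upwards from its foot: round shank 24 mm wide, 45 long; flange 46 wide, 8 thick; plain round head 28 wide, 50 long, with a yellow tag (band near the top and disc on top). Point: middle of the head, on the axis, 78 mm above the foot; z points foot to top. Starts in the rack likewise.
- yellow_spindle_foot (a point): Middle of the flat end of the yellow-tagged spindle's shank, 78 mm from the middle of its head along its axis.
- rack: Grey fixed block, 75 mm (its x) by 310 mm (its y), 55 mm high, origin at the centre of its underside on the bench. Three round holes, 30 mm wide and 50 mm deep, at its y = -110, 0 and 110 mm, each with one spindle standing in it.
- pass_nest_mouth (a point): Centre of the hole's mouth in the top of the green pass nest: a fixed green block 75 by 75 mm, 55 mm high, one round hole 30 mm wide and 50 mm deep with a small chamfer. A spindle that is home rests with its flange on the block, the middle of its head 33 mm above this point.
- reject_nest_mouth (a point): The same for the red reject nest, a fixed red block of the same shape.
- spanner_grip (a point): Bystander: steel spanner, 200 mm long, lying on the bench; point on its handle.
- screwdriver_grip (a point): Bystander: red-handled screwdriver, 200 mm long, lying on the bench; point on its handle.
- oil_bottle_mid (a point): Bystander: white oil bottle with a yellow label and red cap, 56 mm across, 130 mm high, standing; point half-way up.
There are look-alikes about, which are no part of the job. Leave any brown look-alike of the part that bears green_spindle_head alone. Leave any blue or turquoise look-alike of the part that bears yellow_spindle_head alone.

How it is judged (in metres and radians):
On the way, in this order (a step that is already met when the one before it is completed fails the run):
1. green spindle home in the pass nest and red spindle home in the reject nest, both let go, the yellow one still in the rack (angle between each of green_spindle_head, red_spindle_head, yellow_spindle_head's own z axis and vertical below 0.12 rad and height (world z) of green_spindle_head between 0.082 and 0.094 m and horizontal distance between green_spindle_head and pass_nest_mouth below 0.01 m and height (world z) of red_spindle_head between 0.082 and 0.094 m and horizontal distance between red_spindle_head and reject_nest_mouth below 0.01 m and contact force between each of green_spindle, red_spindle and the fingers below 0.3 N and linear speed of each of green_spindle, red_spindle below 0.03 m/s and height (world z) of yellow_spindle_head between 0.082 and 0.094 m and distance of yellow_spindle_head from where it was at the start of the episode below 0.015 m), for 0.2 s.
2. yellow spindle drawn clear of the rack (height (world z) of yellow_spindle_foot above 0.07 m), for 0.1 s.
At the end, for the whole second after the job is handed in: Green in the pass nest, red in the reject nest: within 7 deg of upright, 10 mm of the hole axis and 6 mm of fully home, released, at rest. Yellow held still by the fingers (over 2 N), touching no block or spindle, tilted 30 to 60 deg, foot lowest and over 140 mm above the bench (angle between each of green_spindle_head, red_spindle_head's own z axis and vertical below 0.12 rad and height (world z) of green_spindle_head between 0.082 and 0.094 m and horizontal distance between green_spindle_head and pass_nest_mouth below 0.01 m and height (world z) of red_spindle_head between 0.082 and 0.094 m and horizontal distance between red_spindle_head and reject_nest_mouth below 0.01 m and contact force between each of green_spindle, red_spindle and the fingers below 0.3 N and linear speed of each of green_spindle, red_spindle, yellow_spindle below 0.03 m/s and angle between yellow_spindle_head's own z axis and vertical between 0.52 and 1.05 rad and height (world z) of yellow_spindle_foot above 0.14 m and contact force between yellow_spindle and the fingers above 2 N and contact force between yellow_spindle and rack below 0.1 N and contact force between yellow_spindle and pass_nest below 0.1 N and contact force between yellow_spindle and reject_nest below 0.1 N and contact force between yellow_spindle and green_spindle below 0.1 N and contact force between yellow_spindle and red_spindle below 0.1 N); the arm keeps its last pose, push and grip.
It fails at once if the spanner is disturbed (moved over 25 mm) (distance of spanner_grip from where it was at the start of the episode above 0.025 m).
It fails at once if the screwdriver is disturbed (moved over 25 mm) (distance of screwdriver_grip from where it was at the start of the episode above 0.025 m).
It fails at once if the oil bottle is disturbed (moved over 25 mm) (distance of oil_bottle_mid from where it was at the start of the episode above 0.025 m).
It fails at once if the yellow spindle is drawn out before the green and the red are in their nests (height (world z) of yellow_spindle_foot above 0.07 m and (horizontal distance between green_spindle_head and pass_nest_mouth above 0.02 m or horizontal distance between red_spindle_head and reject_nest_mouth above 0.02 m)).
It also fails if it takes over 72 s, if anything falls off the work surface, if the arm or the gripper's body presses on something with over 40 N, if the wrist force passes 120 N, or if a joint passes its speed limit or range.

## Working session

There is one attempt and no reset: what is moved stays moved. The work goes in short steps, each a Python script; the robot and the scene stay as the last script left them, time stands still between calls to the robot, and variables do not carry over. Pictures are saved under pics/ and viewed, and the job is handed in when it is done.

```bash
ls; mkdir -p pics
python3 - <<'E'
from workcell import *
import cv2,numpy as np
for n in ["scene","side","wrist"]:
    c=camera(n); cv2.imwrite(f"pics/{n}0.png",c["image"]); np.savez(f"{n}0.npz",**c)
    print(n,c["fx"],c["cx"],c["cy"],[k for k in c],np.round(c["cam_to_world"],3).tolist())
s=read_state();print(s["time"],s["ft_force"],s["finger_gap"],np.round(s["tool_rot"],3).tolist(),grip_point_offset)
E
```

```text
pics
scene 363.3288608934098 260.0656520252767 189.18856480168307 ['image', 'range_z', 'fx', 'fy', 'cx', 'cy', 'cam_to_world'] [[-0.497, -0.735, 0.462, 992.934], [0.868, -0.417, 0.27, 234.158], [-0.006, 0.535, 0.845, 821.557], [0.0, 0.0, 0.0, 1.0]]
side 473.21998815585164 244.26634122331996 184.83882209419522 ['image', 'range_z', 'fx', 'fy', 'cx', 'cy', 'cam_to_world'] [[0.99, 0.115, -0.084, 457.962], [-0.142, 0.762, -0.632, -930.725], [-0.009, 0.637, 0.771, 1194.438], [0.0, 0.0, 0.0, 1.0]]
wrist 291.00286456095074 255.31964403976735 192.63820965277029 ['image', 'range_z', 'fx', 'fy', 'cx', 'cy', 'cam_to_world'] [[0.247, -0.929, -0.277, 82.246], [0.969, 0.236, 0.071, 624.131], [-0.001, -0.286, 0.958, 373.046], [0.0, 0.0, 0.0, 1.0]]
0.15 [-0.26292075  0.2248463   0.05061609] 85.73420682166142 [[0.245, 0.969, -0.0], [0.969, -0.245, -0.001], [-0.001, 0.0, -1.0]] -18.700000000000003
```

View pics/scene0.png

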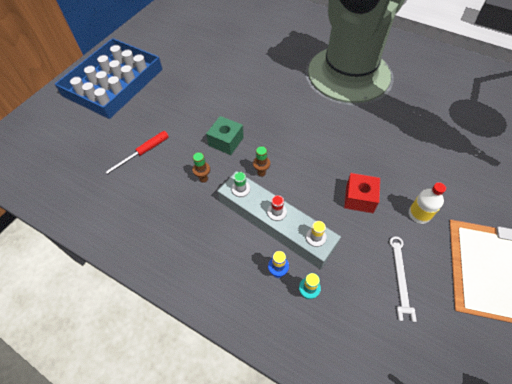

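View pics/side0.png

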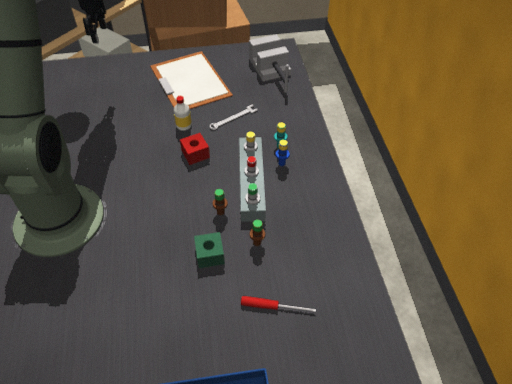

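View pics/wrist0.png

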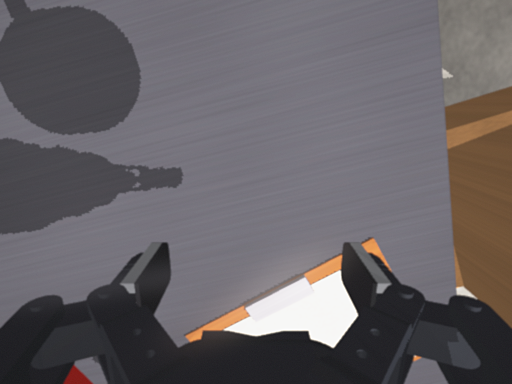

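The scene view shows the rack holding the green (240,180), red (277,203) and yellow (318,230) spindles. The pass nest is at (225,135) and the reject nest at (362,193). There are brown look-alikes at (200,165) and (262,160), and blue and turquoise ones at (279,262) and (311,285). Next I'll measure from both views.

```bash
cat > vis.py <<'E'
import numpy as np,cv2
def ray(c,uv,z):
    x=(uv[0]-c["cx"])/c["fx"]; y=(uv[1]-c["cy"])/c["fy"]
    M=c["cam_to_world"]; d=M[:3,:3]@np.array([x,-y,-1.]); o=M[:3,3]
    return o+d*(z-o[2])/d[2]
def cloud(c):
    h,w=c["range_z"].shape; v,u=np.mgrid[:h,:w]; Z=c["range_z"]
    P=np.stack([(u-c["cx"])/c["fx"]*Z,-(v-c["cy"])/c["fy"]*Z,-Z],-1)
    M=c["cam_to_world"]; return P@M[:3,:3].T+M[:3,3]
def masks(c):
    h=cv2.cvtColor(c["image"],cv2.COLOR_BGR2HSV); H,S,V=cv2.split(h)
    return dict(green=(H>50)&(H<80)&(S>110)&(V>40),red=((H<6)|(H>174))&(S>150)&(V>60),yellow=(H>20)&(H<32)&(S>130)&(V>90))
def comps(m,amin=15):
    n,l,s,ce=cv2.connectedComponentsWithStats(m.astype(np.uint8))
    return [(s[i],ce[i],l==i) for i in range(1,n) if s[i][4]>=amin]
E
python3 - <<'E'
from vis import *
for n in ["scene","side"]:
    c=dict(np.load(n+"0.npz")); P=cloud(c)
    print(n,"bench z",np.percentile(P[200:260,100:200,2],[5,50,95]))
    for k,m in masks(c).items():
        for s,ce,l in comps(m):
            p=P[l&(c["range_z"]>0)]
            zt=np.percentile(p[:,2],90)
            top=p[p[:,2]>zt-8]
            print(k,"px",np.round(ce,0),"A",s[4],"bbox",s[:4],"ztop",round(zt),"mid",np.round((top.min(0)+top.max(0))/2)," size",np.round(np.ptp(top,axis=0)))
E
```

```text
scene bench z [-3.5401114  -1.17523501  1.18472008]
green px [210. 131.] A 22 bbox [207 125   7  12] ztop 55 mid [ 471. -227.   53.]  size [36. 13.  7.]
green px [238. 136.] A 27 bbox [235 132   8  11] ztop 52 mid [ 448. -160.   50.]  size [18.  4. 10.]
green px [233. 144.] A 19 bbox [228 142  10   5] ztop 45 mid [ 480. -160.   46.]  size [12.  4. 16.]
green px [261. 150.] A 63 bbox [256 147  11   8] ztop 104 mid [498. -52. 102.]  size [24. 23.  6.]
green px [199. 159.] A 110 bbox [193 153  12  13] ztop 104 mid [ 593. -176.  101.]  size [27. 27. 10.]
green px [261. 157.] A 37 bbox [257 155  10   5] ztop 97 mid [506. -46.  95.]  size [14. 19. 11.]
green px [239. 176.] A 58 bbox [235 172  10   9] ztop 114 mid [598. -54. 113.]  size [21. 21.  4.]
green px [240. 183.] A 32 bbox [235 181  10   5] ztop 107 mid [607. -48. 105.]  size [11. 19. 11.]
red px [152. 142.] A 285 bbox [136 131  32  24] ztop 25 mid [ 569. -370.   23.]  size [97. 45. 11.]
red px [362. 192.] A 1129 bbox [345 173  35  40] ztop 55 mid [441. 212.  52.]  size [92. 90. 11.]
red px [439. 188.] A 119 bbox [433 183  13  12] z
[... 1681 characters left out ...]
10.]
red px [251. 165.] A 22 bbox [248 163   7   4] ztop 107 mid [609.  44. 105.]  size [18. 12.  9.]
red px [259. 302.] A 354 bbox [241 296  38  14] ztop 27 mid [ 567. -377.   25.]  size [97. 43. 11.]
yellow px [183. 121.] A 139 bbox [174 115  17  12] ztop 58 mid [408. 341.  57.]  size [50. 25. 15.]
yellow px [281. 127.] A 57 bbox [277 122   9  10] ztop 107 mid [734. 200. 104.]  size [22. 27.  8.]
yellow px [250. 136.] A 59 bbox [247 132   7  10] ztop 118 mid [624. 160. 115.]  size [21. 32. 10.]
yellow px [283. 142.] A 32 bbox [280 140   7   5] ztop 108 mid [725. 120. 105.]  size [21. 22.  8.]
yellow px [282. 148.] A 24 bbox [279 145   8   5] ztop 96 mid [723. 112.  93.]  size [22. 12.  7.]
```

Run:
```python
from vis import *
for n in ["scene","side"]:
    c=dict(np.load(n+"0.npz")); P=cloud(c)
    for nm,xy in [("pass",(450,-200)),("rej",(440,210))]:
        m=(abs(P[...,2]-55)<7)&(np.hypot(P[...,0]-xy[0],P[...,1]-xy[1])<75)
        p=P[m]; r=cv2.minAreaRect(p[:,:2].astype(np.float32))
        # hull of top-face pixels -> rays on z=55 
        v,u=np.nonzero(m)
        q=np.array([ray(c,(a,b),55)[:2] for a,b in zip(u,v)],np.float32)
        print(n,nm,"depth",np.round(r[0]),np.round(r[1]),round(r[2]),"ray",np.round(cv2.minAreaRect(q)[0]),np.round(cv2.minAreaRect(q)[1]), "zmed",np.median(p[:,2]))
from workcell import *
print(read_state()["time"])
R=np.array([[0,1,0],[1,0,0],[0,0,-1.]])
for yaw in [0,.5,1,1.57,2,2.6,-.5,-1]:
    c_,s_=np.cos(yaw),np.sin(yaw)
    R=np.array([[c_,s_,0],[s_,-c_,0],[0,0,-1.]])
    for nm,(x,y) in dict(g=(598,-55),r=(611,55),y=(624,163),p=(450,-202),j=(440,210)).items():
        for z in (72,300):
            q=inverse_kinematics([x,y,z],R); print(yaw,nm,z,None if q is None else np.round(q,2))
```

```text
scene pass depth [ 450. -196.] [79. 77.] 2 ray [ 452. -195.] [80. 78.] zmed 53.69580141824093
scene rej depth [440. 213.] [78. 75.] 18 ray [443. 213.] [79. 76.] zmed 53.45792766330328
side pass depth [ 450. -200.] [75. 80.] 2 ray [ 450. -201.] [75. 81.] zmed 55.72863234986505
side rej depth [439. 211.] [76. 85.] 18 ray [440. 208.] [78. 85.] zmed 55.68825435071449
0.15
0 g 72 [-0.27  0.73  0.4   1.8  -0.42  0.69  0.36]
0 g 300 [-0.46  0.5   0.68  1.61 -0.33  1.16  0.29]
0 r 72 [-0.47  0.75  0.42  1.76 -0.44  0.72  0.19]
0 r 300 [-0.61  0.51  0.65  1.57 -0.33  1.17  0.1 ]
0 y 72 [-0.6   0.79  0.4   1.67 -0.41  0.76 -0.01]
0 y 300 [-0.7   0.55  0.56  1.48 -0.3   1.2  -0.09]
0 p 72 [-0.03  0.63  0.46  2.08 -0.52  0.55  0.8 ]
0 p 300 [-0.36  0.32  0.85  1.88 -0.27  1.06  0.6 ]
0 j 72 [-0.79  0.59  0.29  2.09 -0.34  0.51 -0.24]
0 j 300 [-0.94  0.24  0.46  1.88 -0.12  1.05 -0.43]
0.5 g 72 [-0.2   0.71  0.29  1.79 -0.3   0.68  0.76]
0.5 g 300 [-0.46  0.5   0.68  1.61 -0.33  1.16  0.79]
0.5 r 72 [-0.38  0.73  0.29  1.76 -0.3   0.7   0.57]
0.5 r 300 [-0.55  0.49  0.54  1.57 -0.27  1.16  0.55]

[... 2800 characters left out ...]
0.57  0.4 ]
-0.5 p 300 [-0.37  0.32  0.87  1.88 -0.28  1.07  0.11]
-0.5 j 72 [-0.85  0.6   0.39  2.09 -0.44  0.52 -0.64]
-0.5 j 300 [-0.99  0.25  0.52  1.88 -0.14  1.05 -0.91]
-1 g 72 [-0.39  0.78  0.58  1.8  -0.61  0.74 -0.47]
-1 g 300 [-0.51  0.52  0.76  1.61 -0.38  1.17 -0.66]
-1 r 72 [-0.59  0.81  0.62  1.77 -0.65  0.77 -0.63]
-1 r 300 [-0.67  0.54  0.76  1.58 -0.39  1.18 -0.84]
-1 y 72 [-0.71  0.84  0.57  1.68 -0.59  0.81 -0.86]
-1 y 300 [-0.76  0.58  0.66  1.48 -0.37  1.21 -1.04]
-1 p 72 [-0.15  0.68  0.63  2.09 -0.71  0.6  -0.01]
-1 p 300 [-0.38  0.33  0.89  1.88 -0.29  1.07 -0.38]
-1 j 72 [-0.88  0.61  0.42  2.09 -0.48  0.53 -1.1 ]
-1 j 300 [-1.08  0.26  0.63  1.89 -0.18  1.05 -1.37]
```

```bash
python3 -c "
import cv2
a=cv2.imread('pics/scene0.png');b=cv2.imread('pics/side0.png')
o=cv2.hconcat([cv2.resize(a[110:230,190:390],None,fx=2,fy=2),cv2.resize(b[110:290,160:300],(280,360))[:240]])
cv2.imwrite('pics/crop.png',cv2.resize(o,None,fx=1.15,fy=1.15,interpolation=2))"
cat > rob.py <<'E'
from workcell import *
from vis import *
def Ry(yaw=0):
    c,s=np.cos(yaw),np.sin(yaw); return np.array([[c,s,0],[s,-c,0],[0,0,-1.]])
def snap(nm,cam="wrist"):
    c=camera(cam); cv2.imwrite(f"pics/{nm}.png",c["image"]); np.savez(f"{nm}.npz",**c); return c
def st():
    s=read_state(); print("t",round(s["time"],2),"pos",np.round(s["eef_pos"],1),"F",np.round(s["ft_force"],1),"gap",round(s["finger_gap"],1)); return s
E
python3 - <<'E'
from rob import *
movep([445,211,260],Ry()); st(); snap("w_rej")
movep([450,-200,260],Ry()); st(); snap("w_pass")
movep([598,-55,260],Ry()); st(); snap("w_green")
a=[cv2.imread(f"pics/w_{k}.png") for k in("rej","pass","green")]
cv2.imwrite("pics/w3.png",cv2.resize(cv2.vconcat([cv2.hconcat(a[:2]),cv2.hconcat([a[2],a[2]])]),(800,600)))
E
```

```text
t 1.94 pos [444.7 212.2 259.8] F [ 0.8 -0.4 -0.1] gap 85.5
t 3.51 pos [ 450.5 -199.   259.9] F [0.6 0.2 0.1] gap 85.1
t 4.4 pos [597.9 -54.9 259.8] F [-1.1 -0.7 -0.1] gap 85.1
```

View pics/w3.png

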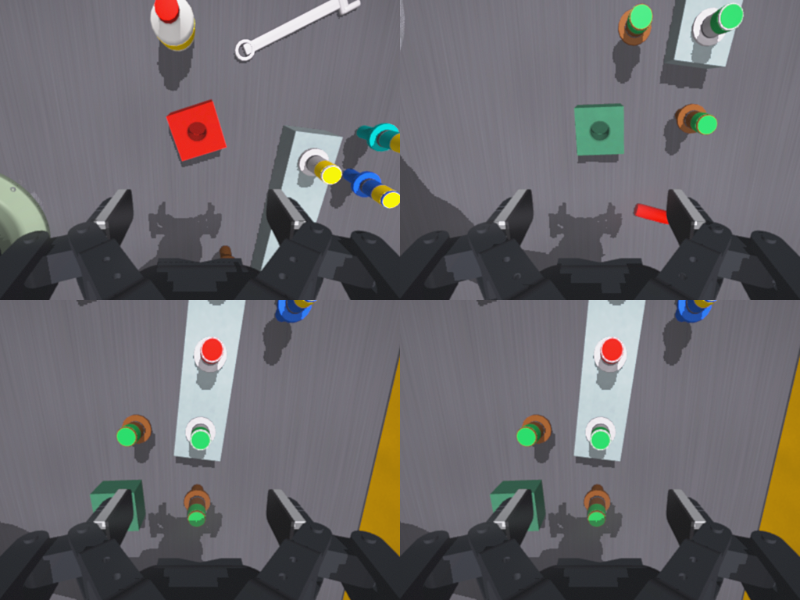

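The wrist views show the red nest hole at about (252,168) px, the pass nest hole at about (256,165), the green tag disc at about (257,179) and the red tag disc at about (271,64). Now to turn these into positions.

Run:
```python
from rob import *
def show(nm,cols,zs):
    c=dict(np.load(nm+".npz")); H,S,V=cv2.split(cv2.cvtColor(c["image"],cv2.COLOR_BGR2HSV)); P=cloud(c)
    for k in cols:
        m=masks(c)[k]
        for s,ce,l in comps(m,40):
            v90=np.percentile(V[l],90)
            b=l&(V>0.88*v90)
            cs=max(comps(b,1),key=lambda t:t[0][4])
            ys,xs=np.nonzero(cs[2]); pts=np.stack([xs,ys],1).astype(np.float32)
            z=np.median(P[cs[2]][:,2])
            q=np.array([ray(c,p,zs)[:2] for p in pts],np.float32); 
            r=cv2.minAreaRect(q); (cc,rad)=cv2.minEnclosingCircle(q)
            print(nm,k,"px",np.round(pts.mean(0)),"n",len(pts),"z",round(float(z),1),"mean",np.round(q.mean(0),1),"rect",np.round(r[0],1),np.round(r[1],1),round(r[2]),"circ",np.round(cc,1),round(rad,1))
show("w_rej",["red"],55); show("w_pass",["green"],55); show("w_green",["green","red"],113); show("w_rej",["yellow"],113)
show("w_pass",["green"],113)
# holes: dark blobs within face
for nm,xy in (("w_rej",(444,212)),("w_pass",(450,-199))):
    c=dict(np.load(nm+".npz")); g=c["image"].max(2).astype(int)
    h,w=g.shape; v,u=np.mgrid[:h,:w]
    Q=np.array([ray(c,(a,b),55)[:2] for a,b in zip(u.ravel(),v.ravel())]).reshape(h,w,2)
    d=np.hypot(Q[...,0]-xy[0],Q[...,1]-xy[1])
    face=np.median(g[(d>20)&(d<30)]); m=(d<24)&(g<0.85*face)
    cs=max(comps(m,1),key=lambda t:t[0][4]); q=Q[cs[2]]
    print(nm,"hole",np.round((q.min(0)+q.max(0))/2,1),np.round(np.ptp(q,axis=0),1),"circ",cv2.minEnclosingCircle(q.astype(np.float32)))
```

```text
w_rej red px [213.  11.] n 652 z 129.6 mean [399.1 380.7] rect [399.  379.3] [30.4 23.1] 0 circ [399.2 383.1] 16.0
w_rej red px [252. 168.] n 3169 z 54.6 mean [439.6 213.2] rect [439.6 212.1] [74.6 74.4] 18 circ [439.7 212.1] 52.1
w_pass green px [308.  21.] n 646 z 103.4 mean [506.1 -39.3] rect [505.8 -39.2] [27.8 27.2] 0 circ [506.1 -39.3] 14.5
w_pass green px [424.  20.] n 667 z 113.4 mean [628.5 -39. ] rect [628.8 -39.2] [29.  27.2] 0 circ [628.6 -39.3] 14.7
w_pass green px [405.  34.] n 147 z 103.2 mean [610.7 -52.4] rect [609.5 -49.5] [14.4 25.6] 28 circ [613.7 -47.2] 13.0
w_pass green px [300.  37.] n 80 z 93.2 mean [498.1 -55.2] rect [499.1 -55.1] [ 8.2 24.1] 68 circ [500.4 -51.9] 12.1
w_pass green px [255. 167.] n 3014 z 54.6 mean [ 449.6 -196.6] rect [ 449.6 -197.8] [72.7 74. ] 2 circ [ 450.  -197.5] 50.7
w_pass green px [384. 147.] n 47 z 95.7 mean [ 602.9 -172.5] rect [ 602.6 -172.6] [17.7  8.3] 40 circ [ 605.  -175.5] 8.9
w_pass green px [393. 159.] n 431 z 103.5 mean [ 615.7 -187.2] rect [ 615.5 -187.1] [27.2 27.5] 49 circ [ 615.7 -187.4] 14.3
w_green green px [168. 162
[... 2244 characters left out ...]
0.8
w_pass green px [300.  37.] n 80 z 93.2 mean [490.1 -67. ] rect [490.9 -66.9] [ 6.8 20.1] 68 circ [492.  -64.2] 10.0
w_pass green px [255. 167.] n 3014 z 54.6 mean [ 449.6 -184.8] rect [ 449.7 -185.8] [60.6 61.6] 2 circ [ 449.9 -185.5] 42.2
w_pass green px [384. 147.] n 47 z 95.7 mean [ 577.4 -164.7] rect [ 577.1 -164.8] [14.8  6.9] 40 circ [ 579.1 -167.2] 7.4
w_pass green px [393. 159.] n 431 z 103.5 mean [ 588. -177.] rect [ 587.9 -176.9] [22.7 22.9] 49 circ [ 588.  -177.1] 11.9
w_rej hole [439.4 213. ] [30.4 29.7] circ ((439.6501770019531, 213.1186981201172), 15.674203872680664)
w_pass hole [ 449.5 -196.9] [31.6 29.6] circ ((449.7839050292969, -197.04940795898438), 16.261131286621094)
```

```bash
cat >> rob.py <<'E'
PASS=(449.6,-197.2); REJ=(439.6,212.6); G=(598.0,-53.6); R=(611.7,55.8); Y=(625.5,164.3)
def pick(xy,nm):
    s=read_state()["eef_pos"]
    if np.hypot(s[0]-xy[0],s[1]-xy[1])>3 or s[2]<150: movep([*xy,200],Ry())
    movel([*xy,150]); wait(.2)
    if movel([*xy,72],max_speed=100,guard=15): print("GUARD"); st(); return False
    wait(.2); st(); clamp(); wait(.2); st(); return True
E
python3 - <<'E'
from rob import *
if pick(G,"g"):
    print(movel([*G,200],max_speed=150)); wait(.3); st(); snap("g_held"); snap("g_held_s","scene")
    cv2.imwrite("pics/gh.png",cv2.resize(cv2.hconcat([cv2.imread("pics/g_held.png"),cv2.imread("pics/g_held_s.png")]),(800,300)))
E
```

```text
t 6.67 pos [598.3 -53.5  72.5] F [ 0.1  0.  -0.5] gap 85.5
t 7.43 pos [598.2 -53.6  72.2] F [0.6 0.5 5.5] gap 26.6
False
t 8.73 pos [597.8 -53.7 199.6] F [-0.2  1.3 -3.7] gap 26.7
```

View pics/gh.png

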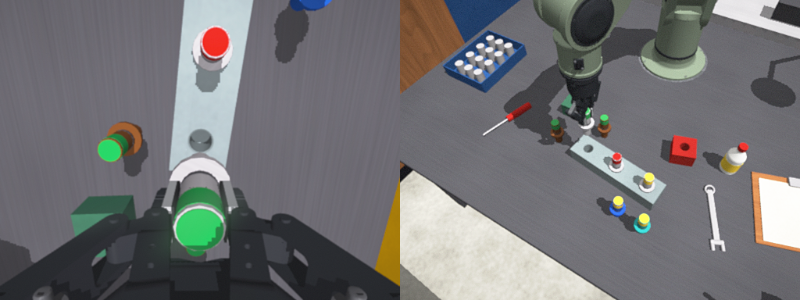

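The wrist view shows the green spindle held between the pads with its disc at about (256,288) px, and its rack hole empty. I'll check its offset and tilt before placing it.

Run:
```python
from rob import *
c=dict(np.load("g_held.npz")); P=cloud(c)
m=(abs(P[...,2]-241)<4)&(c["range_z"]>0)&masks(c)["green"]
q=P[m]; print(m.sum(),q.min(0),q.max(0),(q.min(0)+q.max(0))/2)
# flange ring: plane z = 200-72+63=191
m=(abs(P[...,2]-191)<4)&(np.hypot(P[...,0]-598,P[...,1]+54)<40); q=P[m]; print(m.sum(),q.min(0),q.max(0))
```

```text
2560 [583.48012578 -68.17610061 237.00085357] [610.71299936 -38.65863421 242.69095261] [597.09656257 -53.41736741 239.84590309]
1478 [575.34986294 -50.89468104 187.04784489] [619.14740816 -30.30816963 194.9964637 ]
```

```bash
cat >> rob.py <<'E'
def place(xy):
    movep([*xy,200],Ry()); movel([*xy,135]); wait(.3); st()
    g=movel([*xy,71.5],max_speed=50,guard=12); s=st(); print("guard",g)
    return s["eef_pos"][2]
def release(xy):
    wait(.2); open_gripper(); wait(.2); st(); movel([*xy,200],max_speed=200); wait(.2)
E
python3 - <<'E'
from rob import *
p=(450.3,-197.4)
z=place(p)
if z<74.5: release(p)
snap("p1"); st()
E
```

```text
t 10.55 pos [ 450.7 -197.4  135.6] F [-0.1 -0.3 -3. ] gap 27.1
t 11.76 pos [ 450.2 -197.4   72.2] F [-0.9  1.  12.5] gap 26.6
guard True
t 12.77 pos [ 449.6 -197.2   71.4] F [-0.8 -0.7 -0.1] gap 85.7
t 13.81 pos [ 449.9 -197.5  199.3] F [ 0.6 -0.2  0.4] gap 85.6
```

View pics/p1.png

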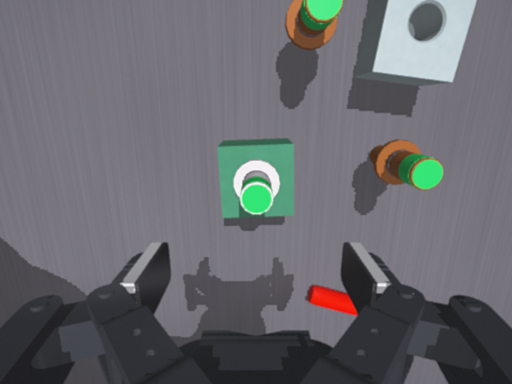

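The green spindle stands in the pass nest with its disc at (257,198) px and its flange on the block. Next is red.

Run:
```python
from rob import *
c=dict(np.load("p1.npz")); P=cloud(c); m=masks(c)["green"]&(abs(P[...,2]-113)<5)&(np.hypot(P[...,0]-450,P[...,1]+197)<30)
q=P[m]; print("green top",(q.min(0)+q.max(0))/2,np.median(q[:,2]))
if pick(R,"r"):
    movel([*R,200],max_speed=150); wait(.3); st(); c=snap("r_held"); P=cloud(c)
    m=(abs(P[...,2]-241)<4)&masks(c)["red"]&(c["range_z"]>0)
    q=P[m]; o=(q.min(0)+q.max(0))/2; print(m.sum(),o,np.ptp(q,axis=0))
```

```text
green top [ 449.45976414 -195.9668763   111.64241885] 113.41210244621234
t 16.77 pos [612.   55.9  72.5] F [ 0.2 -0.1 -0.2] gap 85.5
t 17.54 pos [611.9  55.8  72.2] F [-0.7  0.7  5.5] gap 26.9
t 18.84 pos [611.6  55.7 199.6] F [ 0.3 -0.1 -3. ] gap 26.8
2520 [611.35561173  56.62293267 239.93562457] [27.19217699 27.34058729  5.85073642]
```

View pics/r_held.png

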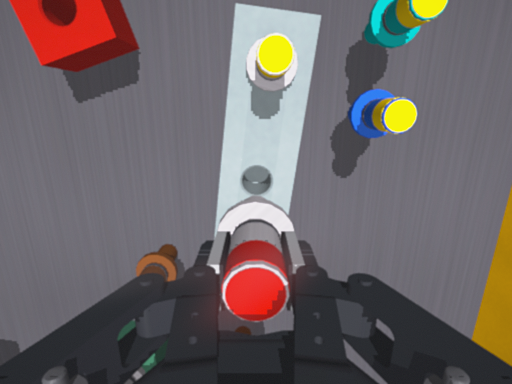

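Red is held upright, with its disc at (255,292) px and an offset of about (-0.2, +0.9) mm. I'll place it now.

Run:
```python
from rob import *
p=(439.9,212.0)
z=place(p)
if z<74.5: release(p)
c=snap("p2"); P=cloud(c); m=masks(c)["red"]&(abs(P[...,2]-113)<5)&(np.hypot(P[...,0]-440,P[...,1]-212)<30)
q=P[m]; print("red top",(q.min(0)+q.max(0))/2,np.median(q[:,2])); st()
snap("p2s","side")
cv2.imwrite("pics/p2c.png",cv2.resize(cv2.hconcat([cv2.imread("pics/p2.png"),cv2.imread("pics/p2s.png")]),(800,300)))
# plan tilt candidates
from scipy.spatial.transform import Rotation as Ro
for ax in ("x","y"):
    for sg in (1,-1):
        Rt=Ro.from_euler(ax,sg*45,degrees=True).as_matrix()@Ry()
        for pos in ([600,100,350],[550,50,350],[600,0,400],[500,0,400]):
            q=inverse_kinematics(pos,Rt); print(ax,sg,pos,None if q is None else np.round(q,2))
```

```text
t 20.7 pos [440.1 212.2 135.5] F [-0.8 -0.7 -2.6] gap 26.8
t 21.91 pos [439.9 211.9  72.1] F [-1.6 -0.  10.2] gap 26.5
guard True
t 22.92 pos [439.3 211.6  71.5] F [-0.3  0.4  0.1] gap 85.6
red top [439.27892758 212.32669011 111.9382932 ] 113.43176639522656
t 23.96 pos [439.7 211.7 199.3] F [ 0.6 -0.   0.8] gap 85.5
x 1 [600, 100, 350] [-0.25  0.54  0.56  1.63 -1.03  1.47  0.63]
x 1 [550, 50, 350] [-0.28  0.52  0.73  1.72 -1.02  1.56  0.76]
x 1 [600, 0, 400] [-0.22  0.62  0.83  1.49 -1.07  1.76  0.72]
x 1 [500, 0, 400] [-0.38  0.53  1.06  1.74 -1.01  1.78  0.87]
x -1 [600, 100, 350] [-1.07  0.77  0.89  1.43  0.18  1.42 -0.32]
x -1 [550, 50, 350] [-1.14  0.67  0.94  1.63  0.23  1.32 -0.34]
x -1 [600, 0, 400] [-1.    0.66  0.94  1.49  0.26  1.36 -0.22]
x -1 [500, 0, 400] [-1.24  0.51  1.03  1.74  0.34  1.33 -0.34]
y 1 [600, 100, 350] None
y 1 [550, 50, 350] None
y 1 [600, 0, 400] None
y 1 [500, 0, 400] None
y -1 [600, 100, 350] [-1.21  0.12  0.87  2.19  0.91  0.22 -1.21]
y -1 [550, 50, 350] [-0.95 -0.05  0.6   2.3   1.14  0.29 -1.36]
y -1 [600, 0, 400] [-0.94 -0.03  0.78  2.14  0.49  0.28 -0.58]
y -1 [500, 0, 400] [-0.55 -0.23  0.27  2.3   0.72  0.38 -0.85]
```

View pics/p2c.png

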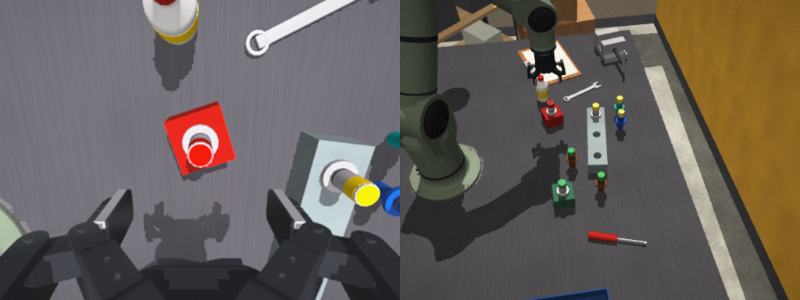

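Both placements check out: the tops are at z = 113.4 mm and within 2 mm of the nest axes. The picture shows red in its nest at (200,152) px and yellow still in the rack. Now I'll draw and tilt yellow.

```bash
python3 - <<'E'
from rob import *
from scipy.spatial.transform import Rotation as Ro
c=dict(np.load("r_held.npz")); P=cloud(c); m=masks(c)["yellow"]&(abs(P[...,2]-113)<4)&(np.hypot(P[...,0]-625,P[...,1]-164)<25)
q=P[m]; o=(q.min(0)+q.max(0))/2; print("yellow",o)
y=tuple((np.array(Y)+o[:2])/2) if np.hypot(*(o[:2]-Y))<4 else Y
if pick(y,"y"):
    movel([*y,350],max_speed=150); wait(.2); st()
    Rt=Ro.from_euler("x",45,degrees=True).as_matrix()@Ry()
    movep([600,100,350],Rt); wait(.5); s=st(); print(np.round(s["tool_rot"],3))
    snap("y1"); snap("y1s","scene"); snap("y1d","side")
    cv2.imwrite("pics/y1c.png",cv2.resize(cv2.hconcat([cv2.imread(f"pics/{k}.png") for k in("y1","y1s","y1d")]),(800,200)))
E
python3 -c "
import cv2
a=cv2.imread('pics/y1.png');b=cv2.imread('pics/y1s.png');d=cv2.imread('pics/y1d.png')
o=cv2.vconcat([cv2.hconcat([a,b]),cv2.hconcat([d,d*0])]);cv2.imwrite('pics/y1c.png',cv2.resize(o,(800,600)))"
```

```text
yellow [625.24308906 163.64492649 112.52939585]
t 26.62 pos [625.6 164.1  72.6] F [-0.3 -1.2 -0.9] gap 85.5
t 27.38 pos [625.5 164.   72.2] F [-0.5 -0.5  4.7] gap 26.7
t 29.58 pos [625.3 163.9 349.7] F [ 0.4  0.1 -2.4] gap 26.7
t 31.02 pos [600.  100.2 350. ] F [ 0.4 -1.1 -2.7] gap 26.8
[[ 1.     0.    -0.   ]
 [ 0.    -0.707  0.707]
 [-0.    -0.707 -0.707]]
```

View pics/y1c.png

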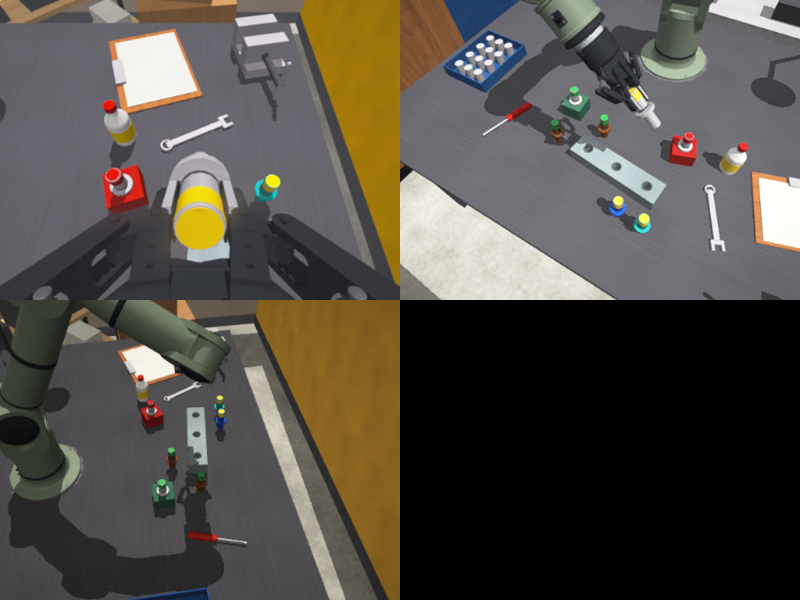

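Yellow is held tilted, with its shank pointing down and away at (640,105) px in the scene view. Green and red are in their nests and the bystanders are unmoved. I'll run one numeric check before handing in.

Run:
```python
from rob import *
c=dict(np.load("y1s.npz")); P=cloud(c)
T=np.array([600,100.2,350]); a=np.array([0,.7071,-.7071])
d=P-T; t=d@a; r=np.linalg.norm(d-t[...,None]*a,axis=-1)
m=(c["range_z"]>0)&(t>12)&(t<75)&(r<22); q=P[m]
bins=[(14,24),(24,34),(34,44),(44,54),(54,60)]
cs=np.array([P[m&(t>=i)&(t<j)].mean(0) for i,j in bins]); dd=cs[-1]-cs[1]; dd/=np.linalg.norm(dd)
print(len(q),"axis",dd,"tilt",np.degrees(np.arccos(-dd[2])),"tmax",t[m].max(),"zmin",q[:,2].min())
for k,xy in(("green",PASS),("red",REJ)):
    mm=masks(c)[k]&(np.hypot(P[...,0]-xy[0],P[...,1]-xy[1])<25)&(P[...,2]>105); q=P[mm]; print(k,(q.min(0)+q.max(0))/2,np.percentile(q[:,2],80))
st()
finish_job()
```

```text
303 axis [-0.01245878  0.69685039 -0.7171083 ] tilt 44.18375061213164 tmax 64.57379420118367 zmin 304.64808584184937
green [ 450.22875067 -194.59008086  110.35191274] 113.58114479297294
red [440.32497403 213.33707455 110.20181635] 113.21502382995236
t 31.18 pos [600. 100. 350.] F [-0.4 -0.4 -3.9] gap 26.7
the job is handed in; nothing more can be done
```

The job is handed in at about 31 s of the 72 s allowed. The hand-in gives no verdict, so what follows rests on my own last checks.

- **Green and red:** The green spindle is in the pass nest and the red one in the reject nest, both let go. Their tops measured 113 mm above the bench, which is fully home. They were within about 2–3 mm of the nest axes. The scene view put green about 1.5 mm further off its axis than the wrist view did (2.7 mm against 1.2 mm), still well inside the 10 mm limit.
- **Yellow:** Only after that did I draw the yellow spindle out. It is held still at a measured tilt of about 44°, foot down, about 30 cm above the bench. The finger gap was steady at 26.7 mm.
- **Other objects:** I touched nothing else. The spanner, screwdriver and bottle looked unmoved in the last pictures, though I did not measure them again.

No check failed.

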